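Set the drying-fan time switch with one sweep of the fingertip

TASK

Set the drying fan's time switch: run the fingertips clockwise (seen from above) round the dial along the row of five wide tabs, just above the dial face, so that they fold flat one after another, in one pass without lifting away from the dial in between. Leave the five narrow tabs standing, do not press hard on the dial, push it along the bench or pick it up, and leave the bottle, jar, cup and brush where they are. Then move clear.

Things in the scene. Friction and masses are not known exactly. Their poses are not given: they have to be found in the camera images.
- dial: Drying-fan time switch: loose round grey unit lying on the bench, 236 mm across, about 1.6 kg. Origin: centre of its underside, z up; any yaw. Flat white face 60 mm above the origin. Flip tabs stand on a circle of radius 85 mm, at these degrees counterclockwise from its x axis: wide 60, 30, 0, -30, -60; narrow 240, 210, 180, 150, 120; places 90 and -90 are empty.
- dial_face (a point): Centre of the dial, on its white face (224 mm across). A metal hub 60 mm across rises 5 mm here, its middle pin 9 mm. Neighbouring tabs of a group are 44 mm apart; each empty place between the groups leaves about 85 mm.
- wide1_foot (a point): Foot of the first wide tab (clockwise order), on the dial face under the middle of its hinge: 60 degrees, radius 85 mm. The hinge line runs along the radius, 3 mm above the face.
- wide2_foot (a point): Foot of the second wide tab (clockwise order), on the dial face under the middle of its hinge: 30 degrees, radius 85 mm. The hinge line runs along the radius, 3 mm above the face.
- wide3_foot (a point): Foot of the third wide tab (clockwise order), on the dial face under the middle of its hinge: 0 degrees, radius 85 mm. The hinge line runs along the radius, 3 mm above the face.
- wide4_foot (a point): Foot of the fourth wide tab (clockwise order), on the dial face under the middle of its hinge: -30 degrees, radius 85 mm. The hinge line runs along the radius, 3 mm above the face.
- wide5_foot (a point): Foot of the fifth and last wide tab (clockwise order), on the dial face under the middle of its hinge: -60 degrees, radius 85 mm. The hinge line runs along the radius, 3 mm above the face.
- wide1 (a joint): Fold angle (rad) of the first wide tab, a grey plate 26 mm wide along the radius, 26 mm long, 4 mm thick, top about 29 mm above the face. 0: leaning back counterclockwise, 0.2: upright, 1.72: flat. Folds only clockwise (seen from above), at a very light push; past upright it falls flat by its own weight and then lies 2 to 7 mm above the face.
- wide2 (a joint): Fold angle (rad) of the second wide tab, a grey plate 26 mm wide along the radius, 26 mm long, 4 mm thick, top about 29 mm above the face. 0: leaning back counterclockwise, 0.2: upright, 1.72: flat. Folds only clockwise (seen from above), at a very light push; past upright it falls flat by its own weight and then lies 2 to 7 mm above the face.
- wide3 (a joint): Fold angle (rad) of the third wide tab, a grey plate 26 mm wide along the radius, 26 mm long, 4 mm thick, top about 29 mm above the face. 0: leaning back counterclockwise, 0.2: upright, 1.72: flat. Folds only clockwise (seen from above), at a very light push; past upright it falls flat by its own weight and then lies 2 to 7 mm above the face.
- wide4 (a joint): Fold angle (rad) of the fourth wide tab, a grey plate 26 mm wide along the radius, 26 mm long, 4 mm thick, top about 29 mm above the face. 0: leaning back counterclockwise, 0.2: upright, 1.72: flat. Folds only clockwise (seen from above), at a very light push; past upright it falls flat by its own weight and then lies 2 to 7 mm above the face.
- wide5 (a joint): Fold angle (rad) of the fifth and last wide tab, a grey plate 26 mm wide along the radius, 26 mm long, 4 mm thick, top about 29 mm above the face. 0: leaning back counterclockwise, 0.2: upright, 1.72: flat. Folds only clockwise (seen from above), at a very light push; past upright it falls flat by its own weight and then lies 2 to 7 mm above the face.
- narrow1 (a joint): Fold angle (rad) of the narrow tab at 240 degrees, 10 mm wide, otherwise like the wide ones: 0 leaning back, 0.2 upright, 1.72 folded flat clockwise.
- narrow2 (a joint): Fold angle (rad) of the narrow tab at 210 degrees, 10 mm wide, otherwise like the wide ones: 0 leaning back, 0.2 upright, 1.72 folded flat clockwise.
- narrow3 (a joint): Fold angle (rad) of the narrow tab at 180 degrees, 10 mm wide, otherwise like the wide ones: 0 leaning back, 0.2 upright, 1.72 folded flat clockwise.
- narrow4 (a joint): Fold angle (rad) of the narrow tab at 150 degrees, 10 mm wide, otherwise like the wide ones: 0 leaning back, 0.2 upright, 1.72 folded flat clockwise.
- narrow5 (a joint): Fold angle (rad) of the narrow tab at 120 degrees, 10 mm wide, otherwise like the wide ones: 0 leaning back, 0.2 upright, 1.72 folded flat clockwise.
- softener: Loose blue softener bottle, 68 mm across, 170 mm tall, origin at the centre of its underside. Bystander.
- stain_jar: Loose white jar with a red lid, 64 mm across, 100 mm tall, origin at the centre of its underside. Bystander.
- token_cup: Loose empty white cup, 76 mm across, 85 mm tall, origin at the centre of its underside. Bystander.
- brush: Loose flat brush with a wooden handle, about 200 mm long and 20 mm high, lying crosswise on the bench beyond the dial, origin under its middle. Bystander.
Mind the look-alikes: they are no part of the job. What is meant by the dial is not blue or yellow, and is the larger of those in its own colour.

How it is judged:
On the way, in this order (a step that is already met when the one before it is completed fails the run):
1. the first wide tab lies folded (value of joint wide1 above 1.45 rad), for 0.05 s.
2. the second wide tab lies folded (value of joint wide2 above 1.45 rad), for 0.05 s.
3. the third wide tab lies folded (value of joint wide3 above 1.45 rad), for 0.05 s.
4. the fourth wide tab lies folded (value of joint wide4 above 1.45 rad), for 0.05 s.
5. the fifth and last wide tab lies folded (value of joint wide5 above 1.45 rad), for 0.05 s.
At the end, for the whole second after the job is handed in: All five wide tabs are folded flat (over 1.45 rad), all five narrow tabs still stand (under 0.35 rad), and the dial lies flat and at rest within 20 mm of where it was (value of joint each of wide1, wide2, wide3, wide4, wide5 above 1.45 rad and value of joint each of narrow1, narrow2, narrow3, narrow4, narrow5 below 0.35 rad and distance of dial from where it was at the start of the episode below 0.02 m and angle between dial's own z axis and vertical below 0.05 rad and linear speed of dial below 0.02 m/s); the robot touches nothing.
It fails at once if a narrow tab is folded (value of joint any of narrow1, narrow2, narrow3, narrow4, narrow5 above 0.8 rad).
It fails at once if the fingers rise more than about 55 mm off the dial face after the first wide tab and before the last (value of joint wide1 above 1.2 rad and value of joint wide5 below 0.5 rad and z of the grasp point in the frame of dial above 0.134 m).
It fails at once if the robot presses on the dial with more than 20 N (contact force between any of the fingers, the arm and dial above 20 N).
It fails at once if the dial is pushed along more than 20 mm, or lifted or tipped (distance of dial from where it was at the start of the episode above 0.02 m or height (world z) of dial above 0.008 m or angle between dial's own z axis and vertical above 0.1 rad).
It fails at once if the bottle, jar, cup or brush is moved more than 20 mm (distance of any of softener, stain_jar, token_cup, brush from where it was at the start of the episode above 0.02 m).
It also fails if it takes over 48 s, if anything falls off the work surface, if the arm or the gripper's body presses on something with over 40 N, if the wrist force passes 120 N, or if a joint passes its speed limit or range.

ROBOT

A 7-joint arm with a two-finger parallel gripper is mounted at the origin on the work surface. World frame = base frame: x ahead of the robot, y to its left, z up, the work surface at z = 0. Lengths are in m, angles in rad, forces in N, time in s.
With the tool pointing down it reaches from about 0.35 to 0.9 m from the base axis. Payload 8.1 kg.
Tool frame: the origin (TCP) lies midway between the tips of the shut fingers; the grasp point (between the pads) lies 19 mm behind it (arm.hold_point_z is the distance from the TCP to the grasp point, in m); z points along the fingers, y is the direction in which the jaws open and shut (so a half turn about z gives the same grasp; the last joint's range is limited). The gripper opens to 92 mm and grips with 3 to 60 N. Pads are 19 mm wide; open, the fingers measure 130 mm over their backs; the gripper's body (75 mm by 190 mm) begins 47 mm behind the grasp point.
Start: joints at [1.232, 0.434, 0.025, 1.573, -0.012, 1.134, -0.075], TCP at [0.146, -0.608, 0.227] pointing down, gripper open.
Joint ranges: [-2.62, 2.62], [-0.44, 2.09], [-1.27, 1.32], [0.08, 2.57], [-1.32, 4.46], [0.12, 2], [-2.74, 2.74]. Speed limits (rad/s): [2.22, 2.22, 3.01, 3.01, 3.14, 3.14, 3.14].

INTERFACE

Orientations are given as a rotation vector (axis times angle).
In Python, from cell import arm gives the robot as it stands.
- The arm moves only by the shell command python3 -m pendant 'ROWS' [FORCE]. ROWS is JSON, a list of rows, each a list of 3 entries, a list of its own where there are three numbers: the shift along the tool's x, y, z in m, then the turn, a rotation vector about the tool's x, y, z in degrees, then the finger opening in m, from 0 to 0.0918. A call has 1 to 10 rows; each row shifts and turns the commanded pose from where the row before left it, along the tool's axes as they then stand; what a row does not reach is not made up. A row lasts 1/8 s, in which the tool goes at most 62.5 mm and 10.7 degrees, less where a joint would pass 70% of its speed; a pose out of reach is approached as far as the arm can. A call with a gripper value outside its range is refused whole. The fingers move at their own pace and stop on an object; FORCE is the grip in N (left out, the last holds). Time passes only in rows, so rows that do not move let the fingers close. It gives the time, the measured TCP pose, the force and the opening at its end, in the units of the state.
- arm.observe(): the state, without advancing time (a new reading comes with each control period).
- arm.get_image(name): name is "scene" or "top"; returns (picture, depth): 384x512x3 uint8, red, green, blue; 384x512 float32, m along the optical axis (not along the pixel's ray), 0 where there is no reading.
- arm.camera_params(name): a dict with "fovy" (degrees; the focal length in pixels is half the picture's height over the tangent of half this angle, whatever the lens; pixels are square), "cx", "cy" (the principal point, pixels), "rvec" (rotation vector, rad) and "tvec" (3), from world to camera coordinates, as OpenCV has them. Camera axes: x right, y down, z forward; pixel columns grow to the right and rows downward; lengths in m; the calibration is good to about 2 mm. A picture is of the moment at which its call begins. camera_params takes no time and is no camera call.
- arm.sign_off(): hands the job in, once; it reports no verdict.
Trained networks look in the newest picture that a camera, given by its name, has taken for a name from the list of things; names that differ only in an ending like _2 or _b are one class to them, and where a whole thing is asked for, a point or a joint stands for the part that bears it (a point fixed in the world has none). Each returns a list of dicts, best first, with "conf" (0 to 1); they miss things now and then, are a little off and sometimes report something else, mostly with a low value. They report only what shows in the picture. A call takes as long as a camera call. They do not tell look-alikes from the thing itself.
- arm.look_for(camera, label): "rect" ([centre column, centre row, width, height] in pixels, round what is visible of it).
- arm.masks_of(camera, label): "pixels" (384x512 bool, what is visible of it) and "rect" ([centre column, centre row, width, height] in pixels, round what is visible of it).
The state is a dict: "clock": time; "joints": joint angles; "dq": joint speeds; "joint_efforts": joint torques, N m; "position": TCP position; "ee_rot": TCP orientation; "force": force on the tool from outside, world axes, zero at the start; "ft_torque": the same for the moment, N m; "width": opening from 0.0 (shut) to 1.0 (fully open).
Only numpy, scipy, OpenCV 4.12 (cv2) and the standard library are available. Lean on these libraries where they do the work, as an engineer would, in place of code of your own. Each camera call takes 0.05 s, during which the arm holds its last target.

## Working session

There is one attempt and no reset: what is moved stays moved. The work goes in short steps, Python scripts to look and compute and a shell command to move; the robot and the scene stay as the last step left them, time stands still between calls to the robot, and variables do not carry over. Pictures are saved under pics/ and viewed, and the job is handed in when it is done.

```bash
mkdir -p pics; cat > h.py <<'E'
import numpy as np, cv2
from cell import arm
from scipy.spatial.transform import Rotation as R
def cam(n):
    p=arm.camera_params(n); f=192/np.tan(np.radians(p['fovy'])/2)
    return f,p['cx'],p['cy'],R.from_rotvec(np.ravel(p['rvec'])).as_matrix(),np.ravel(p['tvec'])
def cloud(n,d):
    f,cx,cy,Rm,t=cam(n); v,u=np.mgrid[:384,:512]
    c=np.stack([(u-cx)/f*d,(v-cy)/f*d,d],-1)
    return (c-t)@Rm
def proj(n,P):
    f,cx,cy,Rm,t=cam(n); c=np.atleast_2d(P)@Rm.T+t
    return np.c_[c[:,0]/c[:,2]*f+cx,c[:,1]/c[:,2]*f+cy]
E
python3 - <<'E'
from h import *
print(arm.observe()); print(arm.camera_params('top'),arm.camera_params('scene'))
for n in ('top','scene'):
    im,d=arm.get_image(n); np.savez(f'{n}0.npz',im=im,d=d)
    cv2.imwrite(f'pics/{n}0.png',cv2.resize(im[...,::-1],(768,576)))
    for l in ('dial','wide1'):
        for r in arm.look_for(n,l): print(n,l,r)
E
```

```text
{'clock': 0.0, 'joints': array([ 1.23242596,  0.43521073,  0.02494182,  1.5740883 , -0.01155751,
        1.13397014, -0.07511201]), 'dq': array([ 2.58926249e-03,  2.13397896e-03, -7.20840770e-04,  1.43574875e-05,
        1.24528807e-03, -5.51687290e-06, -1.08505798e-03]), 'joint_efforts': array([-3.99312885e-04, -6.67854238e+01,  9.84755158e-01, -3.14463723e+01,
       -6.05364516e-02,  4.28590004e-02,  1.68496745e-04]), 'position': array([ 0.14582804, -0.60723798,  0.22595562]), 'ee_rot': array([-3.11831187e+00, -3.69259073e-01,  5.38118470e-04]), 'force': array([ 0.60385402,  0.42010785, -0.18393995]), 'ft_torque': array([0.00446902, 0.03095175, 0.03224306]), 'width': 0.9977456778350712}
{'fovy': 42.67205249923303, 'cx': 254.15863470622463, 'cy': 187.91379776720333, 'rvec': array([ 2.09933493, -2.1353102 ,  0.21641807]), 'tvec': array([0.02305647, 0.60722337, 1.51880386])} {'fovy': 45.52216798376064, 'cx': 256.21539086718695, 'cy': 185.06357828016783, 'rvec': array([ 1.62687376,  1.75220866, -0.88456573]), 'tvec': array([ 0.05848994, -0.30037306,  1.77017076])}
top dial {'rect': [266.4, 213.3, 71.6, 71.3], 'conf': 0.69}
top dial {'rect': [159.3, 264.6, 74.4, 71.1], 'conf': 0.65}
top dial {'rect': [264.9, 124.7, 49.1, 53.9], 'conf': 0.64}
top dial {'rect': [176.6, 191.1, 50.7, 51.7], 'conf': 0.64}
scene dial {'rect': [251.9, 186.4, 79.5, 69.3], 'conf': 0.94}
scene dial {'rect': [358.5, 207.1, 62.0, 51.3], 'conf': 0.88}
scene dial {'rect': [239.0, 267.6, 69.6, 63.3], 'conf': 0.75}
scene wide1 {'rect': [281.6, 174.3, 7.9, 10.2], 'conf': 0.65}
scene wide1 {'rect': [265.6, 256.2, 8.8, 5.3], 'conf': 0.62}
scene wide1 {'rect': [342.6, 137.3, 10.0, 9.3], 'conf': 0.6}
scene wide1 {'rect': [257.1, 267.9, 1.9, 6.1], 'conf': 0.48}
scene wide1 {'rect': [379.8, 199.3, 9.2, 7.0], 'conf': 0.48}
scene wide1 {'rect': [280.1, 182.1, 8.0, 7.1], 'conf': 0.46}
scene wide1 {'rect': [339.8, 143.4, 8.3, 4.8], 'conf': 0.39}
```

View pics/top0.png

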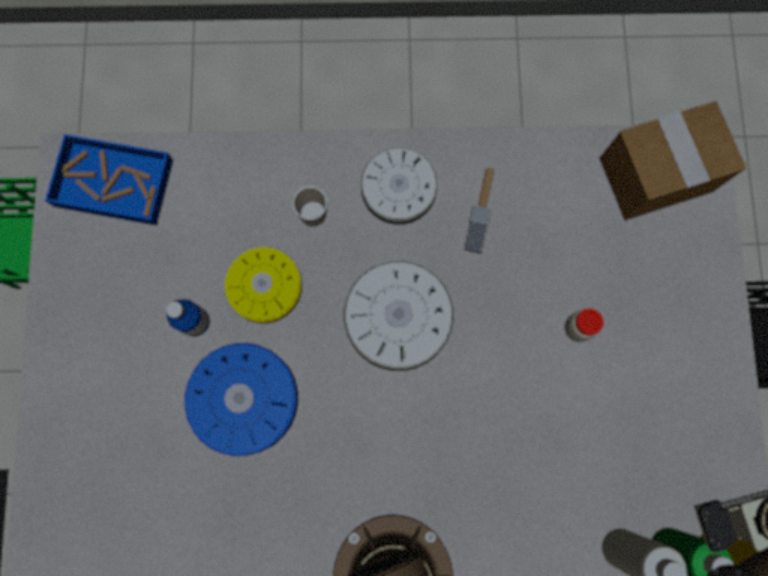

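View pics/scene0.png

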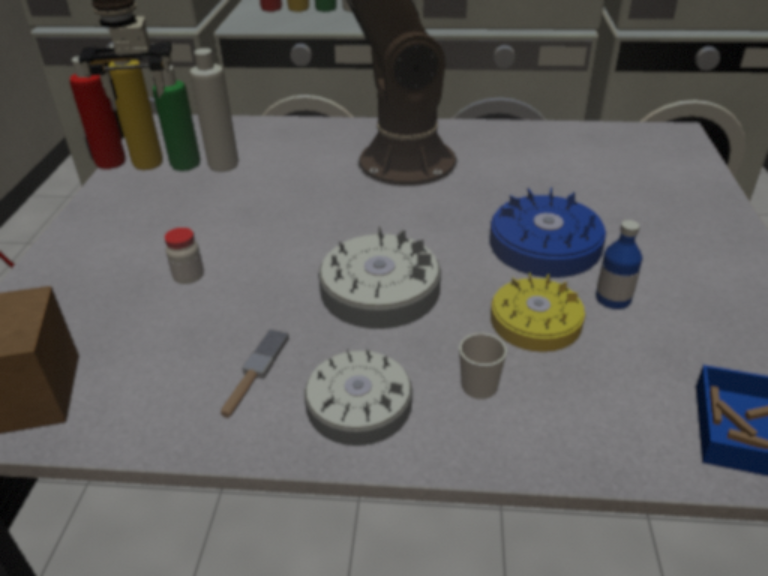

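Candidates in the top image (512x384): large grey (266,210), small grey (266,124), yellow (176,190), blue (160,265). The description (not blue or yellow, the larger of its colour) fits the large grey one at (266,210). I'll measure it and crop it to confirm.

```bash
python3 - <<'E'
from h import *
z=np.load('top0.npz');im,d=z['im'],z['d']
P=cloud('top',d)
# face plane & rim
v,u=np.mgrid[:384,:512]
reg=(abs(u-266)<45)&(abs(v-210)<45)
print('bench z',np.median(P[300:330,250:300,2]))
m=reg&(P[...,2]>0.045)&(P[...,2]<0.075)
hs=P[reg&(P[...,2]>0.03)][:,2]; print(np.percentile(hs,[10,50,90,99]), m.sum())
pts=P[m][:,:2].astype(np.float32)
(c,r)=cv2.minEnclosingCircle(pts); print(c,r,pts.mean(0))
t=reg&(P[...,2]>0.073)
for p in P[t]: 
    q=p[:2]-pts.mean(0); print(p.round(3),np.hypot(*q).round(3),np.degrees(np.arctan2(q[1],q[0])).round(0))
crop=cv2.resize(im[170:250,226:306,::-1],(800,800)[:2] if 0 else (600,600),interpolation=cv2.INTER_CUBIC); cv2.imwrite('pics/crop0.png',crop)
E
```

```text
bench z 0.0006189251760139784
[0.05445793 0.06056904 0.06673726 0.09266136] 4020
(0.5404948592185974, -0.023184457793831825) 0.11775417625904083 [ 0.5375592  -0.02290769]
[0.293 0.021 1.609] 0.248 170.0
[0.293 0.021 1.609] 0.248 170.0
[0.293 0.021 1.609] 0.248 170.0
[0.293 0.021 1.609] 0.248 170.0
[ 0.63  -0.016  0.088] 0.093 4.0
[ 0.626 -0.015  0.092] 0.089 5.0
[ 0.629 -0.019  0.078] 0.092 2.0
[0.293 0.021 1.609] 0.248 170.0
[ 0.625 -0.016  0.083] 0.088 5.0
[ 0.625 -0.019  0.082] 0.088 3.0
[0.293 0.021 1.609] 0.248 170.0
[ 0.62  -0.015  0.09 ] 0.083 5.0
[ 0.623 -0.019  0.076] 0.086 3.0
[ 0.621 -0.06   0.083] 0.091 -24.0
[ 0.616 -0.056  0.09 ] 0.086 -23.0
[ 0.616 -0.06   0.089] 0.087 -25.0
[ 0.619 -0.063  0.076] 0.091 -26.0
[ 0.614 -0.057  0.085] 0.084 -24.0
[ 0.614 -0.06   0.084] 0.085 -26.0
[ 0.613 -0.06   0.075] 0.084 -26.0
[0.293 0.021 1.609] 0.248 170.0
[0.293 0.021 1.609] 0.248 170.0
[0.293 0.021 1.609] 0.248 170.0
[ 0.59  -0.091  0.088] 0.086 -52.0
[ 0.589 -0.093  0.095] 0.087 -54.0
[ 0.589 -0.096  0.093] 0.09 -55.0
[ 0.587 -0.09   0.09 ] 0.083 -54.0
[ 0.587 -0.094  0.088] 0.0
[... 3340 characters left out ...]
6 0.094] 0.091 155.0
[ 0.456 -0.028  0.085] 0.082 -177.0
[ 0.455 -0.031  0.09 ] 0.083 -175.0
[0.293 0.021 1.609] 0.248 170.0
[0.293 0.021 1.609] 0.248 170.0
[0.453 0.019 0.086] 0.094 154.0
[0.453 0.016 0.089] 0.093 155.0
[ 0.453 -0.028  0.08 ] 0.084 -177.0
[ 0.452 -0.03   0.09 ] 0.086 -175.0
[ 0.45  -0.028  0.081] 0.088 -177.0
[ 0.449 -0.03   0.094] 0.089 -175.0
[ 0.447 -0.028  0.08 ] 0.091 -177.0
[ 0.446 -0.03   0.089] 0.092 -175.0
[ 0.444 -0.027  0.08 ] 0.094 -177.0
[ 0.444 -0.031  0.081] 0.094 -175.0
[0.293 0.021 1.609] 0.248 170.0
[0.293 0.021 1.609] 0.248 170.0
[0.293 0.021 1.609] 0.248 170.0
[0.293 0.021 1.609] 0.248 170.0
[0.293 0.021 1.609] 0.248 170.0
[0.293 0.021 1.609] 0.248 170.0
```

View pics/crop0.png

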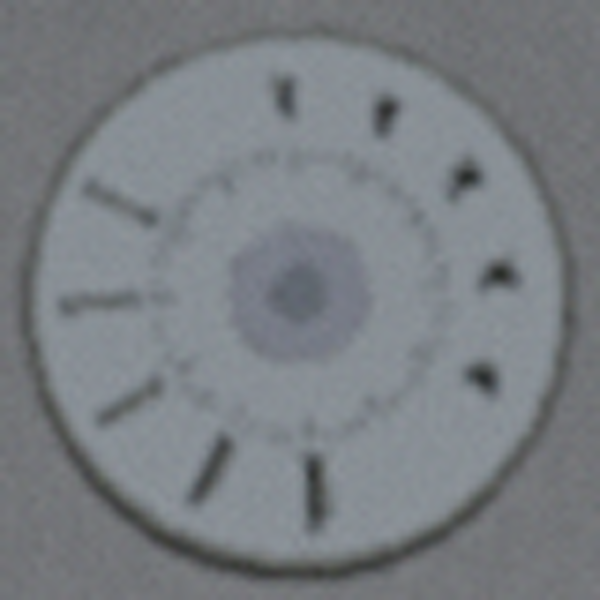

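The crop confirms it: a large grey dial, with five wide tabs at the lower left and five narrow ones at the upper right. Next is an exact centre and yaw fit.

```bash
cat > fit.py <<'E'
from h import *
from scipy.optimize import minimize
z=np.load('top0.npz');im,d=z['im'],z['d'];P=cloud('top',d)
v,u=np.mgrid[:384,:512]
reg=(abs(u-266)<45)&(abs(v-210)<45)&(P[...,2]>.076)&(P[...,2]<.1)
p=P[reg]; q=p[:,:2]
# keep tab points; model: tabs lean CCW 0.2 rad from hinge z .063
def tabs(c,y):
    out=[]
    for a,w in [(a,.026) for a in (60,30,0,-30,-60)]+[(a,.010) for a in (240,210,180,150,120)]:
        t=np.radians(a+y); e=np.array([np.cos(t),np.sin(t)]); n=np.array([-e[1],e[0]])
        out.append((c+e*.085,e,n,w))
    return out
def cost(x):
    c=x[:2]; D=[]
    for f,e,n,w in tabs(c,x[2]):
        r=q-f; a=np.maximum(abs(r@e)-w/2,0); b=r@n-(p[:,2]-.063)*np.tan(.2)
        D.append(np.hypot(a,b))
    return np.minimum(np.min(D,0),.012).mean()
best=min((minimize(cost,[.538,-.023,y],method='Nelder-Mead',options=dict(initial_simplex=[[.538,-.023,y],[.545,-.023,y],[.538,-.016,y],[.538,-.023,y+5]])) for y in (115,120,125)),key=lambda s:s.fun)
print(best.x,best.fun,len(p))
# hub centre by ray
f,cx,cy,Rm,t=cam('top')
ray=Rm.T@np.array([(226+297/7.5-.5-cx)/f,(170+292/7.5-.5-cy)/f,1]); o=-Rm.T@t
print('hub',o+ray*(.066-o[2])/ray[2])
# rim of face by colour
g=im.sum(-1).astype(float)
E
python3 fit.py
python3 - <<'E'
from h import *
x=np.array([.5376,-.0229]);y=121
import subprocess
out=subprocess.check_output(['python3','fit.py']).decode().split('\n')[0]
v=np.array(out[out.index('[')+1:out.index(']')].split(),float)
im=np.load('top0.npz')['im']; s=7.5
big=cv2.resize(im[170:250,226:306,::-1],(600,600),interpolation=cv2.INTER_CUBIC)
def dr(Pw,col,closed):
    uv=(proj('top',np.array(Pw))-[226,170]+.5)*s
    cv2.polylines(big,[uv.astype(np.int32)],closed,col,1)
a=np.linspace(0,2*np.pi,60)
dr(np.c_[v[0]+.112*np.cos(a),v[1]+.112*np.sin(a),0*a+.06],(0,255,0),True)
for A,w in [(60,.026),(30,.026),(0,.026),(-30,.026),(-60,.026),(240,.01),(210,.01),(180,.01),(150,.01),(120,.01)]:
    t=np.radians(A+v[2]); e=np.array([np.cos(t),np.sin(t),0]); c=np.r_[v[:2],.063]
    dr([c+e*(.085-w/2),c+e*(.085+w/2)],(0,0,255),False)
    n=np.array([-e[1],e[0],0])*.0052+[0,0,.0255]
    dr([c+n+e*(.085-w/2),c+n+e*(.085+w/2)],(255,0,0),False)
cv2.imwrite('pics/fit.png',big)
E
```

```text
[ 5.39675893e-01 -2.30453058e-02  1.21177069e+02] 0.0011052952874830038 102
hub [ 0.53942509 -0.02085382  0.066     ]
this script no longer has the robotException ignored in: <_io.TextIOWrapper mode='rw' encoding='UTF-8'>
Traceback (most recent call last):
BrokenPipeError: [Errno 32] Broken pipe
```

```bash

python3 - <<'E'
from h import *
v=np.array([.5395,-.0226,121.2])
im=np.load('top0.npz')['im']; s=7.5
big=cv2.resize(im[170:250,226:306,::-1],(600,600),interpolation=cv2.INTER_CUBIC)
def dr(Pw,col,closed):
    uv=(proj('top',np.array(Pw))-[226,170]+.5)*s
    cv2.polylines(big,[uv.astype(np.int32)],closed,col,1)
a=np.linspace(0,2*np.pi,60)
dr(np.c_[v[0]+.112*np.cos(a),v[1]+.112*np.sin(a),0*a+.06],(0,255,0),True)
for A,w in [(60,.026),(30,.026),(0,.026),(-30,.026),(-60,.026),(240,.01),(210,.01),(180,.01),(150,.01),(120,.01)]:
    t=np.radians(A+v[2]); e=np.array([np.cos(t),np.sin(t),0]); c=np.r_[v[:2],.063]
    dr([c+e*(.085-w/2),c+e*(.085+w/2)],(0,0,255),False)
    n=np.array([-e[1],e[0],0])*.0052+[0,0,.0255]
    dr([c+n+e*(.085-w/2),c+n+e*(.085+w/2)],(255,0,0),False)
cv2.imwrite('pics/fit.png',big)
# start target
th=np.radians(213); S=np.array([v[0]+.085*np.cos(th),v[1]+.085*np.sin(th),.17])
s0=arm.observe(); R0=R.from_rotvec(s0['ee_rot']); print(S, s0['clock'])
print('tool shift',R0.inv().apply(S-s0['position']))
y=R0.as_matrix()[:,1]; print('tool y yaw',np.degrees(np.arctan2(y[1],y[0])))
E
```

```text
[ 0.468213   -0.06889432  0.17      ] 0.3
tool shift [ 0.4391683  -0.44848579  0.0566585 ]
tool y yaw -76.49323598482314
```

View pics/fit.png

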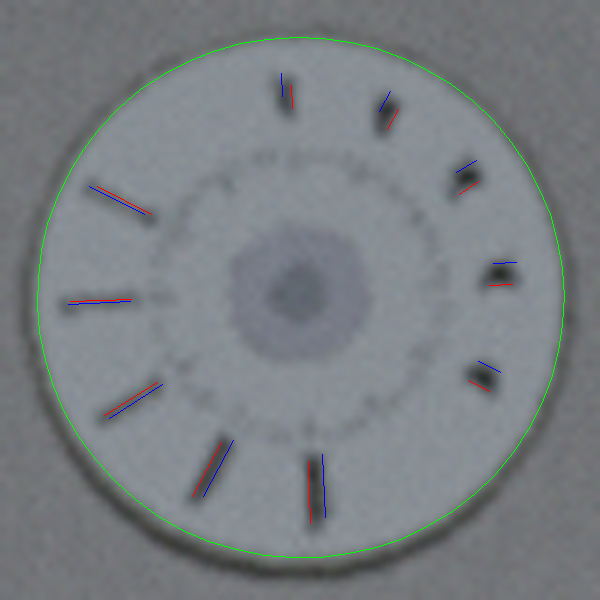

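The overlay matches. Hinges sit at world 181, 151, 121, 91 and 61 degrees, so I start at the empty place at 213 degrees. Travelling there high, with the fingers shut.

```bash
python3 -m pendant '[[[0.04,-0.04,0],[0,0,0],0],[[0.04,-0.04,0],[0,0,0],0],[[0.04,-0.04,0],[0,0,0],0],[[0.04,-0.04,0],[0,0,0],0],[[0.04,-0.04,0],[0,0,0],0],[[0.04,-0.04,0],[0,0,0],0],[[0.04,-0.04,0],[0,0,0],0],[[0.04,-0.04,0],[0,0,0],0],[[0.04,-0.04,0],[0,0,0],0],[[0.04,-0.04,0],[0,0,0],0]]'
python3 -m pendant '[[[0,0,0],[0,0,-10],0],[[0,0,0],[0,0,-10],0],[[0,0,0],[0,0,-10],0],[[0,0,0],[0,0,-10],0],[[0,0,0],[0,0,-10],0],[[0,0,0],[0,0,-10],0],[[0,0,0],[0,0,-10],0],[[0,0,0],[0,0,-10],0],[[0,0,0],[0,0,-10],0],[[0,0,0],[0,0,-10],0]]'
cat > w.py <<'E'
from h import *
import sys
C=np.array([.5395,-.0226])
def rel(th,z,yaw):
    s=arm.observe(); R0=R.from_rotvec(s['ee_rot']); t=np.radians(th)
    S=np.r_[C+.085*np.array([np.cos(t),np.sin(t)]),z]
    M=R0.as_matrix(); y=np.degrees(np.arctan2(M[1,1],M[0,1]))
    q=s['position'][:2]-C
    print('clk',s['clock'],'pos',s['position'].round(4),'polar',np.hypot(*q).round(4),np.degrees(np.arctan2(q[1],q[0])).round(1),'zaxis',M[:,2].round(3),'F',s['force'].round(1),'w',s['width'])
    print('yaw',round(y,1),'turn z needed',round(-(yaw-y),1),'shift',R0.inv().apply(S-s['position']).round(4)); print('j',s['joints'].round(2))
if __name__=='__main__': rel(*map(float,sys.argv[1:]))
E
python3 w.py 213 .17 43
```

```text
clock: 1.55
position: [0.4423, -0.1238, 0.227]
ee_rot: [3.119, 0.369, 0.001]
force: [1.1, -0.4, 0.3]
width: 0.011
clock: 2.8
position: [0.4415, -0.1255, 0.2268]
ee_rot: [1.715, 2.632, -0.0]
force: [1.1, 1.1, -0.5]
width: 0.004
clk 2.8 pos [ 0.4415 -0.1255  0.2268] polar 0.1421 -133.6 zaxis [ 0. -0. -1.] F [ 1.1  1.1 -0.5] w 0.004428571587765108
yaw 23.8 turn z needed -19.2 shift [0.0409 0.0473 0.0568]
j [ 0.65  0.22 -0.57  1.92  0.14  1.04  0.43]
```

```bash
python3 -m pendant '[[[0.0205,0.0235,0.028],[0,0,0],0],[[0.0205,0.0235,0.028],[0,0,0],0],[[0,0,0],[0,0,-10],0],[[0,0,0],[0,0,-9],0],[[0,0,0],[0,0,0],0],[[0,0,0],[0,0,0],0]]'
python3 w.py 213 .073 43
python3 - <<'E'
from h import *
im,d=arm.get_image('top'); cv2.imwrite('pics/t1.png',cv2.resize(im[150:270,206:326,::-1],(600,600)))
im,d=arm.get_image('scene'); cv2.imwrite('pics/s1.png',cv2.resize(im[110:230,180:330,::-1],(750,600)))
E
```

```text
clock: 3.55
position: [0.4683, -0.0692, 0.1708]
ee_rot: [1.271, 2.873, -0.0]
force: [-0.1, -0.0, -0.1]
width: 0.004
clk 3.55 pos [ 0.4683 -0.0692  0.1708] polar 0.0851 -146.8 zaxis [ 0. -0. -1.] F [-0.1 -0.  -0.1] w 0.004320868570112845
yaw 42.3 turn z needed -0.7 shift [0.0003 0.0002 0.0978]
j [ 0.56  0.33 -0.66  1.96  0.25  0.93  0.52]
```

View pics/s1.png

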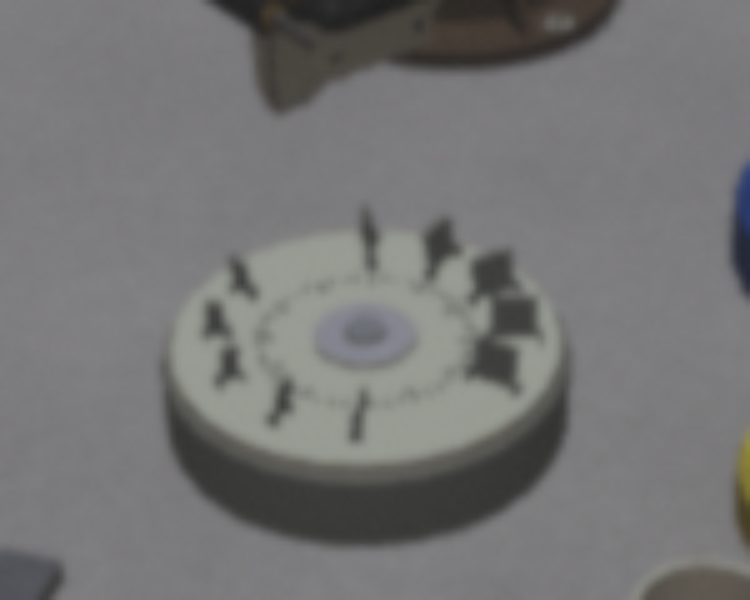

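The fingers are shut above the gap between narrow5 (left) and wide1, with all tabs standing. Now I go down to about 13 mm above the face.

```bash
python3 -m pendant '[[[0,0,0.02],[0,0,0],0],[[0,0,0.02],[0,0,0],0],[[0,0,0.02],[0,0,0],0],[[0,0,0.02],[0,0,0],0],[[0,0,0.01],[0,0,0],0],[[0,0,0.0075],[0,0,0],0],[[0,0,0],[0,0,0],0]]'
python3 w.py 213 .073 43
python3 - <<'E'
from h import *
im,d=arm.get_image('scene'); cv2.imwrite('pics/s2.png',cv2.resize(im[110:230,180:330,::-1],(750,600)))
# constant row for 4deg clockwise step, tool yaw = angle+190
t=np.radians([213,209]); p=.085*np.c_[np.cos(t),np.sin(t),0*t]
y=np.radians(213-180+9.3); Y=np.array([np.cos(y),np.sin(y),0]); Z=np.array([0,0,-1]); X=np.cross(Y,Z)
dv=p[1]-p[0]; print(dv@X,dv@Y)
E
```

```text
clock: 4.53
position: [0.4682, -0.069, 0.0732]
ee_rot: [-1.265, -2.875, 0.0]
force: [-0.0, -0.1, 0.2]
width: 0.005
clk 4.525 pos [ 0.4682 -0.069   0.0732] polar 0.085 -146.9 zaxis [-0. -0. -1.] F [-0.  -0.1  0.2] w 0.004944523613586982
yaw 42.5 turn z needed -0.5 shift [0.0001 0.0001 0.0002]
j [ 0.48  0.46 -0.58  2.07  0.39  0.71  0.39]
0.0058179028672031875 0.001162531708526117
```

View pics/s2.png

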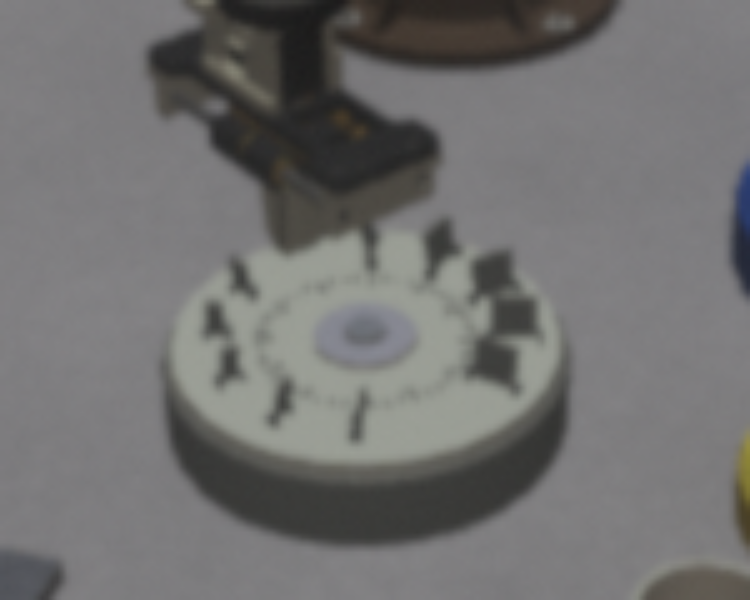

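The fingers are clear of narrow5. Beginning the sweep at 4 degrees per row.

```bash
python3 -m pendant '[[[0.0058,0.0012,0],[0,0,4],0],[[0.0058,0.0012,0],[0,0,4],0],[[0.0058,0.0012,0],[0,0,4],0],[[0.0058,0.0012,0],[0,0,4],0],[[0.0058,0.0012,0],[0,0,4],0],[[0.0058,0.0012,0],[0,0,4],0],[[0.0058,0.0012,0],[0,0,4],0],[[0.0058,0.0012,0],[0,0,4],0],[[0.0058,0.0012,0],[0,0,4],0],[[0.0058,0.0012,0],[0,0,4],0]]'
python3 w.py 173 .073 3
python3 - <<'E'
from h import *
im,d=arm.get_image('scene'); cv2.imwrite('pics/s3.png',cv2.resize(im[110:230,180:330,::-1],(750,600)))
E
```

```text
clock: 5.82
position: [0.4559, -0.0122, 0.0739]
ee_rot: [2.175, 2.266, 0.001]
force: [-0.1, -0.2, -0.2]
width: 0.006
clk 5.825 pos [ 0.4559 -0.0122  0.0739] polar 0.0842 172.9 zaxis [ 0.001  0.    -1.   ] F [-0.1 -0.2 -0.2] w 0.00625597310194202
yaw 2.4 turn z needed -0.6 shift [-0.     -0.0008  0.0009]
j [ 0.24  0.41 -0.41  2.12  0.26  0.66 -0.31]
```

View pics/s3.png

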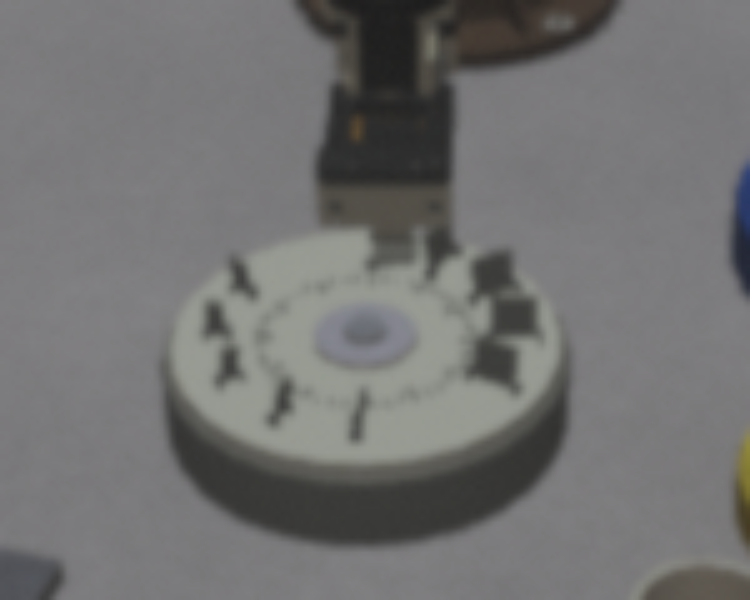

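wide1 is folding under the fingers, force is about zero, and the path is on track. I'll correct the 1 mm height drift and carry on.

```bash
python3 -m pendant '[[[0.0058,0.001,0.0005],[0,0,4],0],[[0.0058,0.001,0.0003],[0,0,4],0],[[0.0058,0.001,0],[0,0,4],0],[[0.0058,0.0011,0],[0,0,4],0],[[0.0058,0.0011,0],[0,0,4],0],[[0.0058,0.0011,0],[0,0,4],0],[[0.0058,0.0011,0],[0,0,4],0],[[0.0058,0.0012,0],[0,0,4],0],[[0.0058,0.0012,0],[0,0,4],0],[[0.0058,0.0012,0],[0,0,4],0]]'
python3 w.py 133 .073 -37
python3 - <<'E'
from h import *
im,d=arm.get_image('scene'); cv2.imwrite('pics/s4.png',cv2.resize(im[110:230,180:330,::-1],(750,600)))
E
```

```text
clock: 7.12
position: [0.4814, 0.0395, 0.073]
ee_rot: [2.818, 1.388, 0.001]
force: [-0.2, -0.1, -0.3]
width: 0.007
clk 7.125 pos [0.4814 0.0395 0.073 ] polar 0.085 133.1 zaxis [ 0.001  0.    -1.   ] F [-0.2 -0.1 -0.3] w 0.007345569651328523
yaw -37.6 turn z needed -0.6 shift [ 0.0001  0.     -0.    ]
j [-0.01  0.42 -0.23  2.07  0.15  0.67 -1.  ]
```

View pics/s4.png

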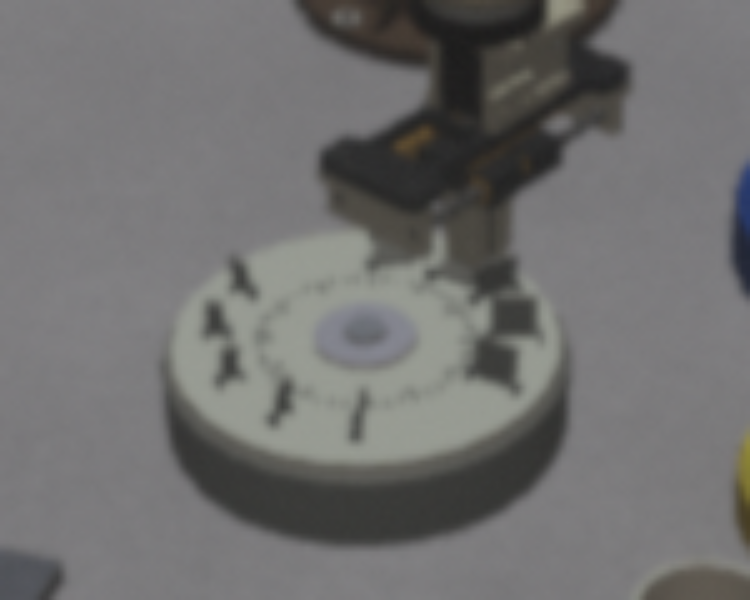

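wide1 and wide2 are down and wide3 to 5 still stand. Continuing.

```bash
python3 -m pendant '[[[0.0058,0.0012,0],[0,0,4],0],[[0.0058,0.0012,0],[0,0,4],0],[[0.0058,0.0012,0],[0,0,4],0],[[0.0058,0.0012,0],[0,0,4],0],[[0.0058,0.0012,0],[0,0,4],0],[[0.0058,0.0012,0],[0,0,4],0],[[0.0058,0.0012,0],[0,0,4],0],[[0.0058,0.0012,0],[0,0,4],0],[[0.0058,0.0012,0],[0,0,4],0],[[0.0058,0.0012,0],[0,0,4],0]]'
python3 w.py 93 .073 -77
python3 - <<'E'
from h import *
im,d=arm.get_image('scene'); cv2.imwrite('pics/s5.png',cv2.resize(im[110:230,180:330,::-1],(750,600)))
E
```

```text
clock: 8.43
position: [0.5347, 0.0618, 0.0728]
ee_rot: [-3.123, -0.342, -0.001]
force: [-0.3, 0.2, -0.2]
width: 0.003
clk 8.425 pos [0.5347 0.0618 0.0728] polar 0.0845 93.2 zaxis [ 0.  0. -1.] F [-0.3  0.2 -0.2] w 0.002853382055853941
yaw -77.5 turn z needed -0.5 shift [ 0.0004 -0.0004 -0.0002]
j [-0.19  0.48 -0.04  1.95  0.03  0.71 -1.59]
```

View pics/s5.png

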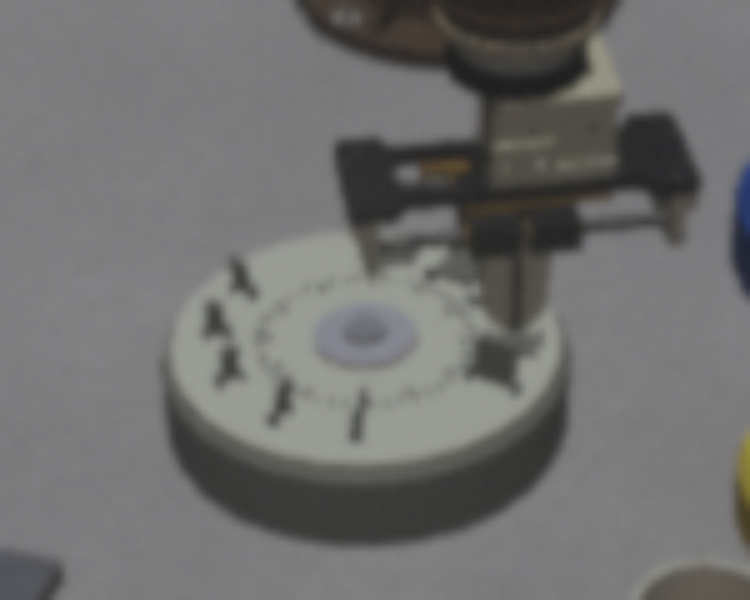

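wide3 is down and wide4 is just being pushed. Continuing.

```bash
python3 -m pendant '[[[0.0058,0.0011,0],[0,0,4],0],[[0.0058,0.0011,0],[0,0,4],0],[[0.0058,0.0011,0],[0,0,4],0],[[0.0058,0.0011,0],[0,0,4],0],[[0.0058,0.0012,0],[0,0,4],0],[[0.0058,0.0012,0],[0,0,4],0],[[0.0058,0.0012,0],[0,0,4],0],[[0.0058,0.0012,0],[0,0,4],0],[[0.0058,0.0012,0],[0,0,4],0]]'
python3 w.py 57 .073 -113
python3 - <<'E'
from h import *
im,d=arm.get_image('scene'); cv2.imwrite('pics/s6.png',cv2.resize(im[110:230,180:330,::-1],(750,600)))
E
```

```text
clock: 9.6
position: [0.5851, 0.0484, 0.0727]
ee_rot: [-3.076, 0.639, -0.0]
force: [1.0, 0.3, -0.2]
width: 0.009
clk 9.6 pos [0.5851 0.0484 0.0727] polar 0.0843 57.3 zaxis [ 0.  0. -1.] F [ 1.   0.3 -0.2] w 0.008920522552143113
yaw -113.5 turn z needed -0.5 shift [ 0.0005 -0.0006 -0.0003]
j [-0.27  0.54  0.14  1.84 -0.1   0.77 -2.06]
```

View pics/s6.png

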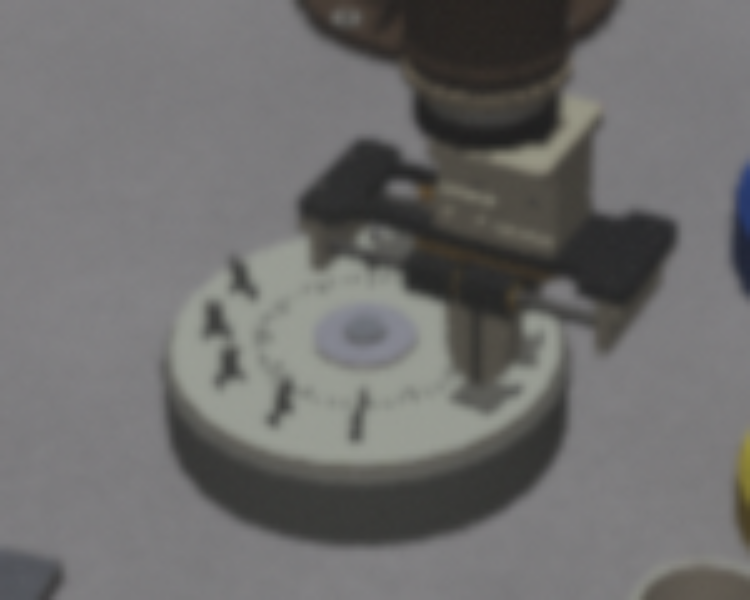

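wide5 is going down. Four more rows to about 41 degrees, well short of narrow1, then a check.

```bash
python3 -m pendant '[[[0.0058,0.0011,0],[0,0,4],0],[[0.0058,0.0011,0],[0,0,4],0],[[0.0058,0.0011,0],[0,0,4],0],[[0.0058,0.0011,0],[0,0,4],0],[[0,0,0],[0,0,0],0],[[0,0,0],[0,0,0],0]]'
python3 w.py 41 .073 -129
python3 - <<'E'
from h import *
im,d=arm.get_image('scene'); cv2.imwrite('pics/s7.png',cv2.resize(im[110:230,180:330,::-1],(750,600)))
E
```

```text
clock: 10.4
position: [0.6027, 0.0335, 0.0725]
ee_rot: [-2.958, 1.057, 0.0]
force: [-0.1, -0.3, 0.1]
width: -0.0
clk 10.4 pos [0.6027 0.0335 0.0725] polar 0.0845 41.6 zaxis [-0.  0. -1.] F [-0.1 -0.3  0.1] w -0.0002544305423777862
yaw -129.3 turn z needed -0.3 shift [ 0.001  -0.0003 -0.0005]
j [-0.29  0.57  0.21  1.8  -0.16  0.79 -2.25]
```

View pics/s7.png

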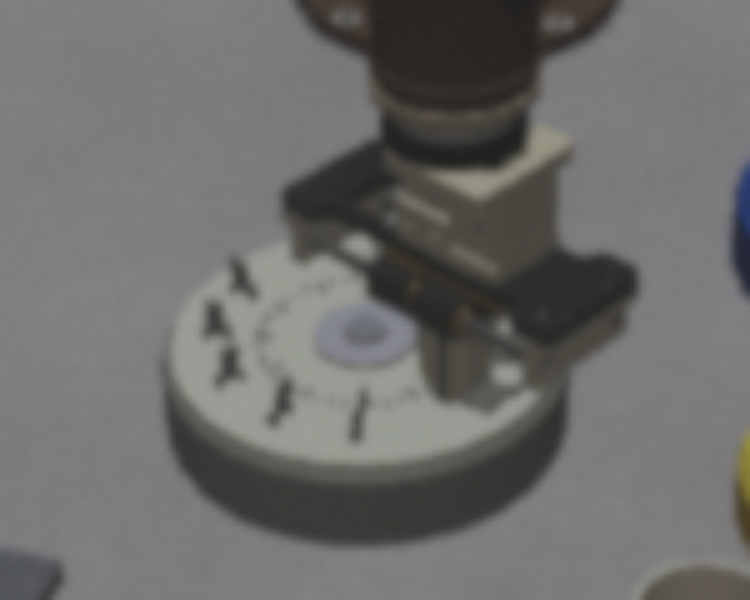

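All five narrow tabs stand and wide5 lies behind the finger. Lifting straight up.

```bash
python3 -m pendant '[[[0,0,-0.01],[0,0,0],0],[[0,0,-0.02],[0,0,0],0],[[0,0,-0.02],[0,0,0],0],[[0,0,-0.03],[0,0,0],0],[[0,0,-0.04],[0,0,0],0],[[0,0,-0.04],[0,0,0],0],[[0,0,-0.04],[0,0,0],0],[[0,0,-0.02],[0,0,0],0],[[0,0,0],[0,0,0],0],[[0,0,0],[0,0,0],0]]'
python3 w.py 41 .25 -129
python3 - <<'E'
from h import *
im,d=arm.get_image('scene'); cv2.imwrite('pics/s8.png',cv2.resize(im[110:230,180:330,::-1],(750,600)))
im,d=arm.get_image('top'); cv2.imwrite('pics/t8.png',cv2.resize(im[...,::-1],(768,576)))
E
```

```text
clock: 11.7
position: [0.6024, 0.0333, 0.2917]
ee_rot: [2.957, -1.061, -0.002]
force: [-0.1, -0.1, -0.1]
width: 0.007
clk 11.7 pos [0.6024 0.0333 0.2917] polar 0.0842 41.6 zaxis [-0.001 -0.    -1.   ] F [-0.1 -0.1 -0.1] w 0.00737463562024415
yaw -129.5 turn z needed -0.5 shift [ 0.0011 -0.0007  0.0417]
j [-0.33  0.36  0.27  1.55 -0.1   1.25 -2.31]
```

View pics/s8.png

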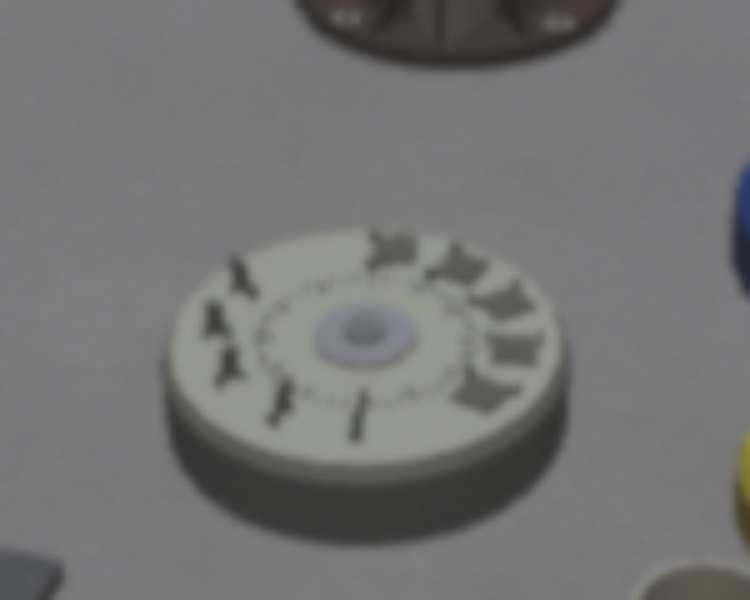

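View pics/t8.png

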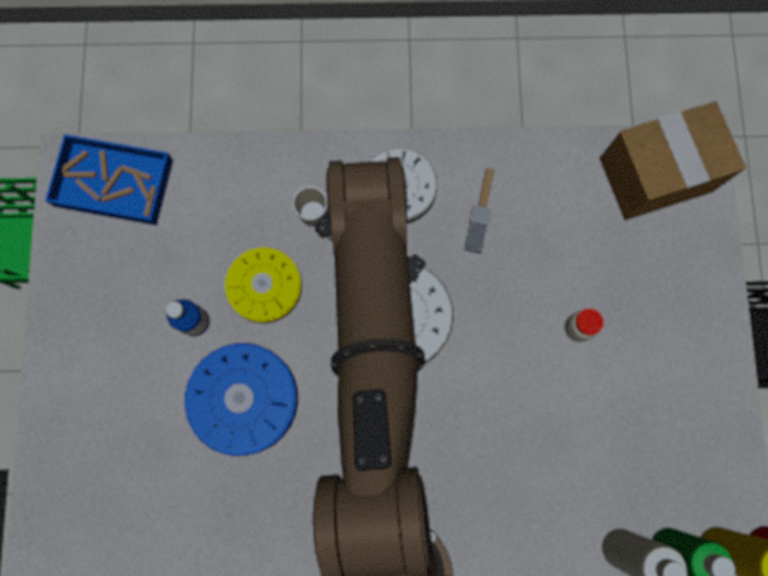

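The scene view shows all five wide tabs flat and all five narrow ones standing. The dial rim is in the same pixels as before, the bystanders are in place, and the arm is clear at z = 0.29. Handing in.

```bash
python3 -c "
from cell import arm
print(arm.sign_off())"
```

```text
the job is handed in; nothing more can be done
None
```

The job is done and handed in at about 12 s. I swept the shut fingertips clockwise, about 13 mm above the face of the large grey dial. The sweep ran from the empty place before wide1 to just past wide5, in one pass, and then I lifted the arm to z = 0.29.

- **Tabs:** The last scene picture shows all five wide tabs flat and all five narrow tabs standing. I judged this by eye, as the state does not report the fold angles.
- **Dial:** It is in the same place in the scene pictures before and after. In the last top picture the arm hid part of it, so I did not re-measure its position.
- **Bottle, jar, cup and brush:** In the top picture they look unmoved.
- **Force:** Every wrist reading at the end of a move, from the descent to the lift, was about 1 N or less.

No check failed or disagreed.

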